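Fold back the lane gate at a jar packing bench

TASK

Fold the jointed gate out of the mouth of the jar lane so that the next tray can come through. First fold the red end leaf all the way back flat against the middle leaf and let go of it while the middle leaf still stands across the lane; only then take the gate again by the blue knob at its middle joint and swing the folded pair fully home against the fixed yellow leaf. Leave the tray of jars, the single jar and the tape roll where they stand.

Things in the scene. Friction and masses are not known exactly. Their poses are not given: they have to be found in the camera images.
- gate: Fixed aluminium lane deck (4 mm) with a three-leaf folding gate. Origin on the table at the foot of the first hinge axis, z up. Leaves upright, 12 mm thick, tops 62 mm above the table. The fixed yellow leaf runs along +y (y 8 to 162 mm, x -15 mm). The lane (y -330 to 0 mm, running to +x) has yellow guides 32 mm high from x 255 mm on. All folding passes through the +x side.
- first_hinge (a point): Point on the vertical axis of the first hinge (fixed leaf to middle leaf), 88 mm above the table, the height of the knob centres: empty air above the hinge. Axes as gate. Folded home, the leaves lie side by side in the order fixed leaf, red end leaf, yellow middle leaf. Only the two knobs stand higher than 62 mm.
- middle_leaf (a joint): Angle (rad) of the yellow middle leaf about first_hinge: 0 = in line with the fixed leaf, across the lane; grows counter-clockwise seen from above; 3.14 = folded home on the fixed leaf, against a stop. Stiff friction hinge (0.4 N m, about 2.5 N at the middle knob); stays where it is left.
- end_leaf (a joint): Angle (rad) of the red end leaf (139 mm) relative to the middle leaf, about the middle knob's vertical axis: 0 = in line; grows counter-clockwise seen from above; 3.14 = folded flat on the middle leaf, against a stop. Light friction hinge (0.1 N m, about 1 N at the end knob); stays where it is left.
- middle_grip (a point): Centre of the blue upright round knob, 24 mm diameter, 48 mm tall (64 to 112 mm above the table), on the second hinge axis, which joins middle and end leaf; 160 mm from the first hinge axis. The knob spins freely about its own vertical axis, so the hand need not turn while swinging. Axes turn with the middle leaf.
- end_grip (a point): Centre of the black upright round knob, 24 mm diameter, 48 mm tall (64 to 112 mm above the table), near the free end of the red end leaf, 125 mm from the second hinge axis. It spins freely about its own vertical axis. With the end leaf folded it stands about 35 mm from the first hinge axis. Axes turn with the end leaf.
- tray_front (a point): Bystander: cardboard tray 190 x 280 mm with six green glass jars (84 mm diameter), 135 mm high in all, 4.5 kg, loose in the lane. Point in the middle of the top edge of its long wall nearest the gate, 45 mm above its underside; the tray extends 190 mm from there along its +x.
- jar_center (a point): Bystander: single amber glass jar with black lid, 84 mm diameter, 130 mm high, standing loose. Point at its centre.
- tape_center (a point): Bystander: orange roll of tape lying flat, 104 mm diameter, 48 mm high, loose. Point at its centre.

How it is judged:
By the outcome, as a careful person would: the job done as asked, in the order asked, and still so for the second after the job is handed in, with the robot touching nothing.
It also fails if it takes over 58 s, if anything falls off the work surface, if the arm or the gripper's body presses on something with over 40 N, if the wrist force passes 120 N, or if a joint passes its speed limit or range.

ROBOT

A 6-joint arm with a two-finger parallel gripper is mounted at the origin on the work surface. World frame = base frame: x ahead of the robot, y to its left, z up, the work surface at z = 0. Lengths are in mm, angles in rad, forces in N, time in s.
With the tool pointing down it reaches from about 350 to 975 mm from the base axis. Payload 7.1 kg.
Tool frame: the origin (TCP) lies between the finger pads; the fingertips stand 8 mm ahead of it and the grasp point (between the pads) lies 11 mm behind it; x points along the fingers, y is the direction in which the jaws open and shut, and the axes are right-handed (so a half turn about x gives the same grasp; the last joint's range is limited). The gripper opens to 88 mm and grips with 3 to 60 N. Pads are 20 mm wide; open, the fingers measure 115 mm over their backs; the gripper's body (75 mm by 178 mm) begins 61 mm behind the grasp point.
Start: joints at [1.124, 0.423, 1.63, -0, 1.089, -0.019], TCP at [259.261, 568.672, 203.975] pointing down, gripper open.
Joint ranges: [-3, 3], [-0.9, 2.11], [0.09, 2.58], [-1.31, 4.45], [0.11, 2.69], [-2.54, 2.54]. Speed limits (rad/s): [2.39, 2.39, 3.01, 3.14, 3.14, 3.14].

INTERFACE

Orientations are given as a rotation vector (axis times angle).
In Python, from workcell import ctrl gives the robot as it stands.
- The arm moves only by the tool apply_moves, never from a script. Its argument "increments" is a list of rows, each an object with "gripper": the opening in per cent of the stroke, from 0 (shut) to 100 (fully open); "delta_pos": the shift along the tool's x, y, z in cm, a list of three; "dr": the turn, a rotation vector about the tool's x, y, z in rad, a list of three. In form: [{"gripper": gripper, "delta_pos": [dx, dy, dz], "dr": [ax, ay, az]}, ...]. A call has exactly 5 rows; each row shifts and turns the commanded pose from where the row before left it, along the tool's axes as they then stand; what a row does not reach is not made up. A row lasts 1/12 s, in which the tool goes at most 41.7 mm and 7.16 degrees, less where a joint would pass 70% of its speed; a pose out of reach is approached as far as the arm can. A call with a gripper value outside its range is refused whole. The fingers move at their own pace and stop on an object; the grip force is fixed at half the most. Time passes only in rows, so rows that do not move let the fingers close, or fill a call up. It gives the time, the measured TCP pose, the force and the opening at its end, in the units of the state.
- ctrl.get_obs(): the state, without advancing time (a new reading comes with each control period).
- ctrl.get_image(name): name is "scene" or "top"; returns a dict with "img" (420x560x3 uint8, red, green, blue), "range_z" (420x560 float32, mm along the optical axis (not along the pixel's ray), 0 where there is no reading), "mtx" (3x3 intrinsics, pixels), "rvec" (rotation vector, rad) and "tvec" (3), from world to camera coordinates, as OpenCV has them. Camera axes: x right, y down, z forward; pixel columns grow to the right and rows downward; lengths in mm; the calibration is good to about 2 mm. A picture is of the moment at which its call begins.
- ctrl.close_job(): hands the job in, once; it reports no verdict.
The state is a dict: "t": time; "qpos": joint angles; "qvel": joint speeds; "joint_torque": joint torques, N m; "ee_pos": TCP position; "orientation": TCP orientation; "ft_force": force on the tool from outside, world axes, zero at the start; "moment": the same for the moment, N m; "width": finger opening in mm.
Only numpy, scipy, OpenCV 4.12 (cv2) and the standard library are available. Lean on these libraries where they do the work, as an engineer would, in place of code of your own. Each camera call takes 0.05 s, during which the arm holds its last target. There are 200 camera calls.

## Working session

There is one attempt and no reset: what is moved stays moved. The work goes in short steps, Python scripts to look and compute and a tool call to move; the robot and the scene stay as the last step left them, time stands still between calls to the robot, and variables do not carry over. Pictures are saved under pics/ and viewed, about 8 in all and at most 12, crops included, and the job is handed in when it is done.

Besides the shell and the picture viewer there is one more tool, called after ">>>" as name(argument=value, ...), one argument or row to a line, values as JSON. apply_moves: Moves the arm, as the interface text tells. Its arguments: {"type":"object","properties":{"increments":{"type":"array","items":{"type":"object","properties":{"gripper":{"type":"number"},"delta_pos":{"type":"array","items":{"type":"number"}},"dr":{"type":"array","items":{"type":"number"}}}}}},"required":["increments"]}

```bash
ls; mkdir -p pics
cat > h.py <<'E'
import numpy as np, cv2
from scipy.spatial.transform import Rotation as R
from workcell import ctrl
def pts(d):
    h,w=d["range_z"].shape; v,u=np.mgrid[:h,:w]; z=d["range_z"]; K=np.array(d["mtx"])
    c=np.stack([(u-K[0,2])/K[0,0]*z,(v-K[1,2])/K[1,1]*z,z],-1)
    Rm=cv2.Rodrigues(np.array(d["rvec"],float))[0]
    return (c-np.array(d["tvec"]).ravel())@Rm
def grab(n,f):
    d=ctrl.get_image(n); cv2.imwrite("pics/"+f,d["img"][:,:,::-1]); return d
E
python3 - <<'E'
from h import *
for n in("top","scene"):
    d=grab(n,n+"0.png");P=pts(d);hsv=cv2.cvtColor(d["img"],cv2.COLOR_RGB2HSV)
    for nm,lo,hi in(("blue",(100,120,40),(130,255,255)),("red",(0,150,60),(6,255,255)),("orange",(7,150,60),(18,255,255)),("yellow",(20,120,60),(33,255,255)),("black",(0,0,0),(180,255,45))):
        m=cv2.inRange(hsv,lo,hi); k,l,s,c=cv2.connectedComponentsWithStats(m)
        for i in range(1,k):
            if s[i,4]>40:
                p=P[(l==i)&(d["range_z"]>0)]
                if len(p): print(n,nm,s[i],c[i].round(),np.median(p,0).round(),"top z",np.percentile(p[:,2],95).round(), p[p[:,2]>np.percentile(p[:,2],95)-6].mean(0).round(1))
    print(d["mtx"],d["rvec"],d["tvec"])
print(ctrl.get_obs())
a=[cv2.imread(f"pics/{n}0.png") for n in("top","scene")]
E
```

```text
pics
top blue [301 234   8   9  50] [305. 238.] [503. -63. 111.] top z 115.0 [502.2 -63.4 112.6]
top red [307 220   7  17  56] [310. 227.] [541. -82.  63.] top z 66.0 [540.9 -83.   63.4]
top orange [240 128  16  39  85] [245. 151.] [781. 107.  48.] top z 53.0 [788.9 105.2  49.6]
top orange [292 153  20   7  43] [301. 156.] [763. -68.  45.] top z 50.0 [758.9 -65.4  48.3]
top orange [262 157  21   7  50] [272. 161.] [752.  21.  45.] top z 52.0 [749.   17.9  50. ]
top orange [385 190  35  34 431] [402. 206.] [ 595. -364.   48.] top z 52.0 [ 594.4 -363.1   48.8]
top orange [  4 217  12  87 276] [ 10. 259.] [ 501.  908. -126.] top z -121.0 [ 502.5  907.7 -124.3]
top orange [544 217  16  69 350] [553. 243.] [ 481. -905. -124.] top z -120.0 [ 487.5 -906.3 -122.8]
top orange [130 258   9  25  50] [136. 270.] [433. 402. 108.] top z 118.0 [427.3 402.6 115.6]
top orange [  34  282   81   72 4183] [ 77. 311.] [329. 586.  38.] top z 41.0 [324.9 590.2  38.5]
top orange [  3 307   4  16  52] [  4. 314.] [ 326.  909. -126.] top z -122.0 [ 325.5  907.8 -124.9]
top orange [ 74 364  22  24 294] [ 85. 3
[... 5433 characters left out ...]
0159 -267.54564349 1425.30072479]
{'t': 0.1, 'qpos': array([ 1.12401361e+00,  4.23750089e-01,  1.63060047e+00, -2.60194522e-05,
        1.08861265e+00, -1.90113506e-02]), 'qvel': array([ 3.01648590e-04,  9.61264279e-05, -3.41907133e-04, -5.64247941e-04,
        1.05187422e-03, -5.39389597e-04]), 'joint_torque': array([-1.40705928e-03, -5.45602226e+01, -2.74323428e+01,  6.45416253e-02,
        1.86845526e-02,  9.20708203e-06]), 'ee_pos': array([259.03969249, 568.21203394, 203.29355053]), 'orientation': array([ 0.33445261,  1.5449291 , -0.33656898]), 'ft_force': array([-0.20615695,  0.2424081 , -0.10066343]), 'moment': array([ 0.02805439, -0.0599377 ,  0.00724238]), 'width': 88.10188073310061}
```

View pics/top0.png

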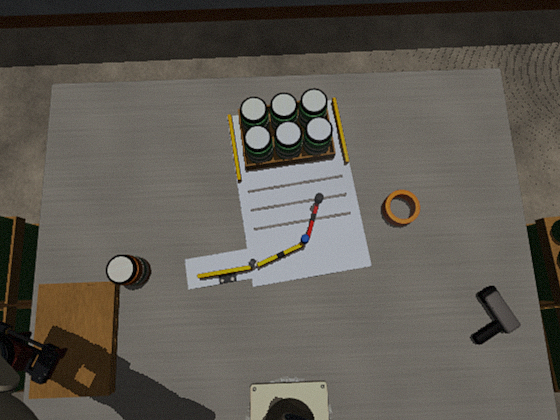

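View pics/scene0.png

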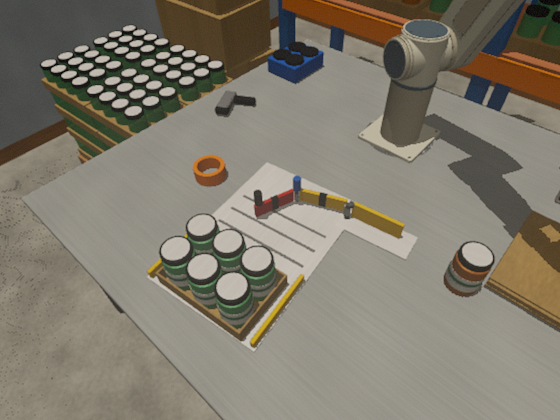

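The top view shows the blue knob at (305,238), the black knob near (319,198), the first hinge near (253,264), and the tape at (402,206). The scene view shows the blue knob at (297,184) and the black knob at (258,198). The tray is well clear of the gate.

```bash
cat > m.py <<'E'
from h import *
def measure(tag, boxes=None):
    out={}
    for n in("top","scene"):
        d=grab(n,f"{n}{tag}.png");P=pts(d);hsv=cv2.cvtColor(d["img"],cv2.COLOR_RGB2HSV)
        near=(P[...,0]>330)&(P[...,0]<720)&(P[...,1]>-260)&(P[...,1]<300)&(d["range_z"]>0)
        z=P[...,2]; H,S,V=hsv[...,0],hsv[...,1],hsv[...,2]
        kn=near&(z>75)&(z<120)
        for nm,m in(("blue",kn&(H>95)&(H<135)&(S>90)),("black",kn&~((H>95)&(H<135)&(S>90))&(V<90)),):
            k,l,s,c=cv2.connectedComponentsWithStats(m.astype(np.uint8))
            for i in range(1,k):
                if s[i,4]<12: continue
                p=P[l==i]; t=p[p[:,2]>105]
                print(n,nm,s[i,4],c[i].round(),"all",p.mean(0).round(1),"top",len(t),t.mean(0).round(1) if len(t) else "", "ext",np.ptp(t,0).round() if len(t) else "")
        lf=near&(z>56)&(z<68)
        for nm,m in(("yel",lf&(H>18)&(H<34)&(S>100)),("red",lf&((H<7)|(H>173))&(S>120))):
            k,l,s,c=cv2.connectedComponentsWithStats(cv2.morphologyEx(m.astype(np.uint8),cv2.MORPH_CLOSE,np.ones((3,3))))
            for i in range(1,k):
                if s[i,4]<15: continue
                p=P[(l==i)&m][:,:2].astype(np.float32)
                f=cv2.fitLine(p,cv2.DIST_HUBER,0,.01,.01).ravel()
                print(n,nm,len(p),p.mean(0).round(1),"dir",f[:2].round(3),"deg",np.degrees(np.arctan2(f[1],f[0])).round(1),"ext",np.ptp(p@f[:2]).round())
E
python3 - <<'E'
from m import *
measure("1")
d=ctrl.get_image("top");P=pts(d);hsv=cv2.cvtColor(d["img"],cv2.COLOR_RGB2HSV)
m=cv2.inRange(hsv,(20,120,60),(33,255,255));k,l,s,c=cv2.connectedComponentsWithStats(m)
for i in range(1,k):
    p=P[(l==i)&(P[...,2]>26)&(P[...,0]>650)][:,:2].astype(np.float32)
    if len(p)>60:
        f=cv2.fitLine(p,cv2.DIST_HUBER,0,.01,.01).ravel();print("guide",p.mean(0),f[:2],np.degrees(np.arctan2(f[1],f[0])),"near end",p[p[:,0].argmin()])
o=ctrl.get_obs();print(R.from_rotvec(o["orientation"]).as_matrix().round(3))
v=d["img"][170:300,170:380][:,:,::-1];cv2.imwrite("pics/crop1.png",cv2.resize(v,None,fx=3.6,fy=3.6,interpolation=cv2.INTER_CUBIC))
E
```

```text
top blue 57 [305. 239.] all [501.4 -62.4 109.5] top 52 [502.  -62.9 111. ] ext [20. 19. 11.]
top black 68 [319. 198.] all [ 616.1 -108.3  106.6] top 52 [ 617.7 -109.4  111.5] ext [23. 20. 12.]
top yel 76 [479.5 -27.3] dir [ 0.372 -0.928] deg -68.2 ext 56.0
top yel 84 [450.   44.7] dir [ 0.375 -0.927] deg -68.0 ext 62.0
top yel 210 [422.6 168.6] dir [ 0.131 -0.991] deg -82.5 ext 153.0
top red 28 [ 592.9 -100.3] dir [ 0.933 -0.359] deg -21.0 ext 27.0
top red 51 [539.7 -82.9] dir [ 0.963 -0.27 ] deg -15.6 ext 47.0
scene blue 41 [296. 179.] all [504.6 -60.7 109.5] top 33 [503.5 -60.2 112.8] ext [21. 18.  9.]
scene black 39 [297. 186.] all [506.8 -55.   89.1] top 3 [506.6 -53.4 106.6] ext [7. 6. 3.]
scene black 93 [258. 197.] all [ 621.4 -103.5   98.8] top 38 [ 619.6 -105.5  112. ] ext [17. 21. 11.]
scene yel 67 [480.1 -26.6] dir [ 0.375 -0.927] deg -68.0 ext 59.0
scene yel 78 [449.8  46.9] dir [ 0.356 -0.934] deg -69.1 ext 62.0
scene yel 227 [421.6 174.1] dir [ 0.141 -0.99 ] deg -81.9 ext 151.0
scene red 52 [534.7 -79. ] dir [ 0.954 -0.301] deg -17.5 ext 53.0
scene red 29 [592.6 -97.6] dir [ 0.963 -0.27 ] deg -15.7 ext 29.0
guide [ 853.40765 -196.279  ] [0.9912386  0.13208336] 7.589998 near end [ 746.8149  -209.32799]
guide [805.33124 139.6931 ] [0.9909611  0.13414985] 7.709462 near end [702.12585 128.40952]
[[-0.     0.415  0.91 ]
 [-0.001  0.91  -0.415]
 [-1.    -0.001 -0.   ]]
```

View pics/crop1.png

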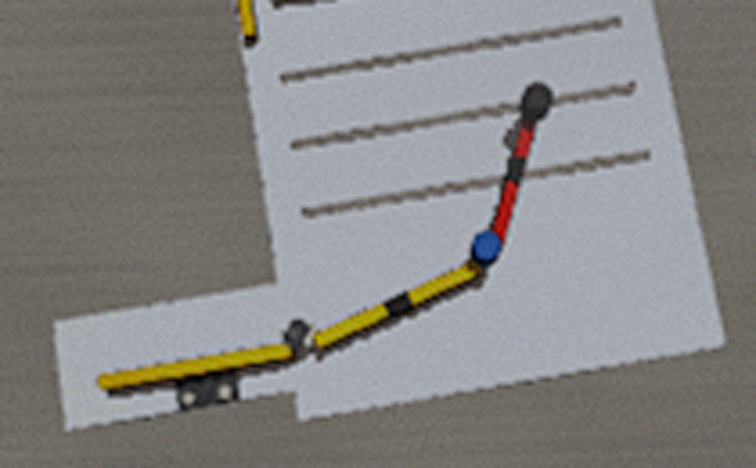

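>>> apply_moves(
  increments=[
    {"gripper":100,"delta_pos":[0,-1.86,2.43],"dr":[0,0,0]},
    {"gripper":100,"delta_pos":[0,-1.86,2.43],"dr":[0,0,0]},
    {"gripper":100,"delta_pos":[0,-1.86,2.43],"dr":[0,0,0]},
    {"gripper":100,"delta_pos":[0,-1.86,2.43],"dr":[0,0,0]},
    {"gripper":100,"delta_pos":[0,-1.86,2.43],"dr":[0,0,0]},
  ],
)

```text
t: 0.67
ee_pos: [331.6, 432.3, 203.9]
orientation: [0.335, 1.545, -0.335]
ft_force: [0.4, -0.3, -0.5]
width: 87.9
```

>>> apply_moves(
  increments=[
    {"gripper":100,"delta_pos":[0,-1.86,2.43],"dr":[0,0,0]},
    {"gripper":100,"delta_pos":[0,-1.86,2.43],"dr":[0,0,0]},
    {"gripper":100,"delta_pos":[0,-1.86,2.43],"dr":[0,0,0]},
    {"gripper":100,"delta_pos":[0,-1.86,2.43],"dr":[0,0,0]},
    {"gripper":100,"delta_pos":[0,-1.86,2.43],"dr":[0,0,0]},
  ],
)

```text
t: 1.08
ee_pos: [403.6, 297.3, 204.1]
orientation: [0.336, 1.545, -0.335]
ft_force: [0.3, 0.8, 0.2]
width: 87.8
```

>>> apply_moves(
  increments=[
    {"gripper":100,"delta_pos":[0,-1.86,2.43],"dr":[0,0,0]},
    {"gripper":100,"delta_pos":[0,-1.86,2.43],"dr":[0,0,0]},
    {"gripper":100,"delta_pos":[0,-1.86,2.43],"dr":[0,0,0]},
    {"gripper":100,"delta_pos":[0,-1.86,2.43],"dr":[0,0,0]},
    {"gripper":100,"delta_pos":[0,-1.86,2.43],"dr":[0,0,0]},
  ],
)

```text
t: 1.5
ee_pos: [475.7, 162.2, 204.1]
orientation: [0.336, 1.544, -0.335]
ft_force: [-0.3, 0.6, 0.3]
width: 87.8
```

>>> apply_moves(
  increments=[
    {"gripper":100,"delta_pos":[0,-1.86,2.43],"dr":[0,0,0]},
    {"gripper":100,"delta_pos":[0,-1.86,2.43],"dr":[0,0,0]},
    {"gripper":100,"delta_pos":[0,-1.86,2.43],"dr":[0,0,0]},
    {"gripper":100,"delta_pos":[0,-1.86,2.43],"dr":[0,0,0]},
    {"gripper":100,"delta_pos":[0,-1.86,2.43],"dr":[0,0,0]},
  ],
)

```text
t: 1.92
ee_pos: [547.6, 27.0, 204.0]
orientation: [0.336, 1.545, -0.336]
ft_force: [-0.1, -0.5, -0.1]
width: 87.4
```

>>> apply_moves(
  increments=[
    {"gripper":100,"delta_pos":[0,-1.86,2.43],"dr":[0,0,0]},
    {"gripper":100,"delta_pos":[0,-1.86,2.43],"dr":[0,0,0]},
    {"gripper":100,"delta_pos":[0,-1.86,2.43],"dr":[0,0,0]},
    {"gripper":100,"delta_pos":[0,-1.86,2.43],"dr":[0,0,0]},
    {"gripper":100,"delta_pos":[0,-1.86,2.43],"dr":[0,0,0]},
  ],
)

```text
t: 2.33
ee_pos: [619.5, -107.9, 203.9]
orientation: [0.336, 1.545, -0.336]
ft_force: [-0.8, 0.5, 0.4]
width: 87.6
```

>>> apply_moves(
  increments=[
    {"gripper":100,"delta_pos":[2.46,0,0],"dr":[0,0,0]},
    {"gripper":100,"delta_pos":[2.46,0,0],"dr":[0,0,0]},
    {"gripper":100,"delta_pos":[2.46,0,0],"dr":[0,0,0]},
    {"gripper":100,"delta_pos":[2.46,0,0],"dr":[0,0,0]},
    {"gripper":100,"delta_pos":[2.46,0,0],"dr":[0,0,0]},
  ],
)

```text
t: 2.75
ee_pos: [619.0, -106.6, 79.8]
orientation: [0.336, 1.545, -0.336]
ft_force: [-0.0, 0.8, -0.7]
width: 87.7
```

>>> apply_moves(
  increments=[
    {"gripper":15,"delta_pos":[0,0,0],"dr":[0,0,0]},
    {"gripper":15,"delta_pos":[0,0,0],"dr":[0,0,0]},
    {"gripper":15,"delta_pos":[0,0,0],"dr":[0,0,0]},
    {"gripper":15,"delta_pos":[0,0,0],"dr":[0,0,0]},
    {"gripper":15,"delta_pos":[0,0,0],"dr":[0,0,0]},
  ],
)

```text
t: 3.17
ee_pos: [620.3, -106.6, 82.8]
orientation: [0.335, 1.542, -0.335]
ft_force: [0.3, -1.0, 0.2]
width: 58.2
```

>>> apply_moves(
  increments=[
    {"gripper":15,"delta_pos":[0,0,0],"dr":[0,0,0]},
    {"gripper":15,"delta_pos":[0,0,0],"dr":[0,0,0]},
    {"gripper":15,"delta_pos":[0,0,0],"dr":[0,0,0]},
    {"gripper":15,"delta_pos":[0,0,0],"dr":[0,0,0]},
    {"gripper":15,"delta_pos":[0,0,0],"dr":[0,0,0]},
  ],
)

```text
t: 3.58
ee_pos: [619.1, -106.5, 81.1]
orientation: [0.335, 1.544, -0.336]
ft_force: [-0.4, -0.9, 0.7]
width: 24.4
```

```bash
cat >> h.py <<'E'
def arc(c,r,a0,a1,n,start=None):
    "rows along arc about c; start defaults to measured"
    o=ctrl.get_obs(); M=R.from_rotvec(o["orientation"]).as_matrix(); p=np.array(o["ee_pos"] if start is None else start)
    for i,a in enumerate(np.radians(np.linspace(a0,a1,n+1)[1:])):
        q=np.array([c[0]+r*np.cos(a),c[1]+r*np.sin(a),p[2]]); d=((q-p)@M/10).round(2); d[0]=0
        print(d[1:].tolist(),end=" " if (i+1)%5 else "  -> %s\n"%q.round(1)); p=p+M@d*10
E
python3 - <<'E'
from h import *
o=ctrl.get_obs();print(o["ee_pos"],o["ft_force"],o["width"])
c=np.array([503,-62.]);d=o["ee_pos"][:2]-c;print(np.hypot(*d),np.degrees(np.arctan2(d[1],d[0])))
arc(c,124.5,-21,111.5,25)
E
```

```text
[ 619.13356656 -106.50129624   81.10005609] [-0.44280158 -0.85031229  0.73286492] 24.417075125683425
124.36788431892724 -20.966365050715794
[1.14, -0.11] [1.13, -0.23] [1.1, -0.33] [1.07, -0.43] [1.02, -0.53]  -> [626.9 -50.1  81.1]
[0.97, -0.62] [0.91, -0.71] [0.83, -0.79] [0.77, -0.86] [0.67, -0.93]  -> [608.6   4.   81.1]
[0.6, -0.99] [0.49, -1.04] [0.4, -1.08] [0.3, -1.11] [0.19, -1.14]  -> [568.1  44.2  81.1]
[0.09, -1.14] [-0.02, -1.16] [-0.13, -1.14] [-0.23, -1.13] [-0.33, -1.1]  -> [513.9  62.   81.1]
[-0.44, -1.07] [-0.53, -1.02] [-0.62, -0.97] [-0.71, -0.9] [-0.79, -0.84]  -> [457.4  53.8  81.1]
```

>>> apply_moves(
  increments=[
    {"gripper":15,"delta_pos":[0,1.14,-0.11],"dr":[0,0,0]},
    {"gripper":15,"delta_pos":[0,1.13,-0.23],"dr":[0,0,0]},
    {"gripper":15,"delta_pos":[0,1.1,-0.33],"dr":[0,0,0]},
    {"gripper":15,"delta_pos":[0,1.07,-0.43],"dr":[0,0,0]},
    {"gripper":15,"delta_pos":[0,1.02,-0.53],"dr":[0,0,0]},
  ],
)

```text
t: 4.0
ee_pos: [627.2, -48.4, 81.1]
orientation: [0.335, 1.545, -0.335]
ft_force: [-2.1, -1.0, 3.1]
width: 22.9
```

>>> apply_moves(
  increments=[
    {"gripper":15,"delta_pos":[0,0.97,-0.62],"dr":[0,0,0]},
    {"gripper":15,"delta_pos":[0,0.91,-0.71],"dr":[0,0,0]},
    {"gripper":15,"delta_pos":[0,0.83,-0.79],"dr":[0,0,0]},
    {"gripper":15,"delta_pos":[0,0.77,-0.86],"dr":[0,0,0]},
    {"gripper":15,"delta_pos":[0,0.67,-0.93],"dr":[0,0,0]},
  ],
)

```text
t: 4.42
ee_pos: [608.5, 5.2, 81.1]
orientation: [0.336, 1.544, -0.335]
ft_force: [0.5, -1.3, 1.6]
width: 23.3
```

>>> apply_moves(
  increments=[
    {"gripper":15,"delta_pos":[0,0.6,-0.99],"dr":[0,0,0]},
    {"gripper":15,"delta_pos":[0,0.49,-1.04],"dr":[0,0,0]},
    {"gripper":15,"delta_pos":[0,0.4,-1.08],"dr":[0,0,0]},
    {"gripper":15,"delta_pos":[0,0.3,-1.11],"dr":[0,0,0]},
    {"gripper":15,"delta_pos":[0,0.19,-1.14],"dr":[0,0,0]},
  ],
)

```text
t: 4.83
ee_pos: [567.5, 45.2, 81.1]
orientation: [0.336, 1.544, -0.335]
ft_force: [1.9, 1.3, 1.8]
width: 23.0
```

Run:
```python
from m import *
print(ctrl.get_obs()["ee_pos"],ctrl.get_obs()["ft_force"])
measure("2")
```

```text
[567.45544091  45.21897452  81.09565524] [1.88530868 1.30723775 1.83647794]
top blue 57 [304. 238.] all [501.9 -62.1 109.7] top 52 [502.6 -62.6 111.3] ext [23. 20. 10.]
top yel 18 [488.6 -47.4] dir [ 0.131 -0.991] deg -82.5 ext 17.0
top yel 60 [415.6 223.2] dir [ 0.091 -0.996] deg -84.8 ext 43.0
top red 29 [521.3 -45.3] dir [0.636 0.772] deg 50.5 ext 24.0
scene blue 23 [295. 184.] all [510.  -61.5  95. ] top 8 [508.7 -64.1 112. ] ext [9. 9. 7.]
scene black 13 [297. 186.] all [507.6 -56.2  89.4] top 1 [510.2 -60.5 107.4] ext [0. 0. 0.]
scene black 102 [310. 212.] all [570.   46.1 100.9] top 54 [569.8  44.6 112.5] ext [28. 38. 14.]
scene yel 16 [440.   69.4] dir [ 0.064 -0.998] deg -86.4 ext 14.0
scene yel 236 [421.4 174.3] dir [ 0.127 -0.992] deg -82.7 ext 152.0
scene red 47 [523.5 -35.6] dir [0.492 0.87 ] deg 60.5 ext 52.0
```

View pics/scene2.png

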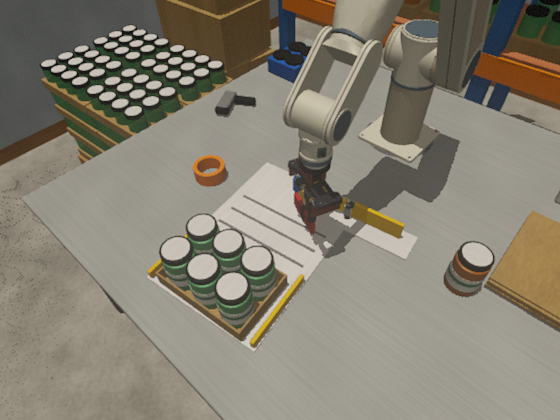

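The gripper holds the black knob at about (310,212), the red leaf is rotating with it, and the blue knob hasn't moved. I'll keep folding.

>>> apply_moves(
  increments=[
    {"gripper":15,"delta_pos":[0,0.09,-1.14],"dr":[0,0,0]},
    {"gripper":15,"delta_pos":[0,-0.02,-1.16],"dr":[0,0,0]},
    {"gripper":15,"delta_pos":[0,-0.13,-1.14],"dr":[0,0,0]},
    {"gripper":15,"delta_pos":[0,-0.23,-1.13],"dr":[0,0,0]},
    {"gripper":15,"delta_pos":[0,-0.33,-1.1],"dr":[0,0,0]},
  ],
)

```text
t: 5.35
ee_pos: [512.5, 62.7, 81.1]
orientation: [0.336, 1.545, -0.335]
ft_force: [1.3, 3.4, 2.9]
width: 22.9
```

>>> apply_moves(
  increments=[
    {"gripper":15,"delta_pos":[0,-0.44,-1.07],"dr":[0,0,0]},
    {"gripper":15,"delta_pos":[0,-0.53,-1.02],"dr":[0,0,0]},
    {"gripper":15,"delta_pos":[0,-0.62,-0.97],"dr":[0,0,0]},
    {"gripper":15,"delta_pos":[0,0,0],"dr":[0,0,0]},
    {"gripper":15,"delta_pos":[0,0,0],"dr":[0,0,0]},
  ],
)

```text
t: 5.77
ee_pos: [476.9, 60.4, 81.0]
orientation: [0.336, 1.547, -0.336]
ft_force: [-2.5, 6.0, 6.1]
width: 23.1
```

Run:
```python
from h import *
o=ctrl.get_obs();c=np.array([503,-62.]);d=o["ee_pos"][:2]-c;print(np.hypot(*d),np.degrees(np.arctan2(d[1],d[0])),o["ft_force"])
arc(c,126,102.2,115,5)
```

```text
125.13091900707069 102.03849572390777 [-2.46506915  5.97740748  6.12461798]
[-0.3, -0.52] [-0.36, -0.43] [-0.39, -0.41] [-0.4, -0.4] [-0.42, -0.37]  -> [449.8  52.2  81.1]
```

>>> apply_moves(
  increments=[
    {"gripper":15,"delta_pos":[0,-0.3,-0.52],"dr":[0,0,0]},
    {"gripper":15,"delta_pos":[0,-0.36,-0.43],"dr":[0,0,0]},
    {"gripper":15,"delta_pos":[0,-0.39,-0.41],"dr":[0,0,0]},
    {"gripper":15,"delta_pos":[0,0,0],"dr":[0,0,0]},
    {"gripper":15,"delta_pos":[0,0,0],"dr":[0,0,0]},
  ],
)

```text
t: 6.18
ee_pos: [461.3, 56.2, 81.0]
orientation: [0.335, 1.546, -0.336]
ft_force: [-1.7, 2.6, 6.6]
width: 23.3
```

Now at about 109.5° with no stop contact yet, so I'll creep on.

>>> apply_moves(
  increments=[
    {"gripper":15,"delta_pos":[0,-0.2,-0.2],"dr":[0,0,0]},
    {"gripper":15,"delta_pos":[0,-0.2,-0.2],"dr":[0,0,0]},
    {"gripper":15,"delta_pos":[0,0,0],"dr":[0,0,0]},
    {"gripper":15,"delta_pos":[0,0,0],"dr":[0,0,0]},
    {"gripper":15,"delta_pos":[0,0,0],"dr":[0,0,0]},
  ],
)

```text
t: 6.6
ee_pos: [459.2, 55.3, 81.2]
orientation: [0.338, 1.541, -0.334]
ft_force: [6.1, 8.6, -2.5]
width: 23.2
```

>>> apply_moves(
  increments=[
    {"gripper":70,"delta_pos":[0,0,0],"dr":[0,0,0]},
    {"gripper":70,"delta_pos":[0,0,0],"dr":[0,0,0]},
    {"gripper":70,"delta_pos":[0,0,0],"dr":[0,0,0]},
    {"gripper":70,"delta_pos":[0,0,0],"dr":[0,0,0]},
    {"gripper":70,"delta_pos":[0,0,0],"dr":[0,0,0]},
  ],
)

```text
t: 7.02
ee_pos: [456.6, 54.1, 80.7]
orientation: [0.335, 1.546, -0.336]
ft_force: [-0.4, -0.8, -0.8]
width: 53.1
```

>>> apply_moves(
  increments=[
    {"gripper":100,"delta_pos":[-1,0,0],"dr":[0,0,0]},
    {"gripper":100,"delta_pos":[-2,0,0],"dr":[0,0,0]},
    {"gripper":100,"delta_pos":[-2.5,0,0],"dr":[0,0,0]},
    {"gripper":100,"delta_pos":[-2.5,0,0],"dr":[0,0,0]},
    {"gripper":100,"delta_pos":[-1,0,0],"dr":[0,0,0]},
  ],
)

```text
t: 7.43
ee_pos: [458.8, 54.5, 174.3]
orientation: [0.336, 1.541, -0.334]
ft_force: [-0.6, -0.1, 0.3]
width: 85.6
```

>>> apply_moves(
  increments=[
    {"gripper":100,"delta_pos":[0,-3,2.5],"dr":[0,0,0]},
    {"gripper":100,"delta_pos":[0,-3,2.5],"dr":[0,0,0]},
    {"gripper":100,"delta_pos":[0,-3,2.5],"dr":[0,0,0]},
    {"gripper":100,"delta_pos":[0,-3,2.5],"dr":[0,0,0]},
    {"gripper":100,"delta_pos":[0,-3,2.5],"dr":[0,0,0]},
  ],
)

```text
t: 7.85
ee_pos: [508.8, -135.7, 171.0]
orientation: [0.335, 1.545, -0.335]
ft_force: [0.6, -0.1, -0.0]
width: 87.7
```

Run:
```python
from m import *
print(ctrl.get_obs()["ee_pos"],ctrl.get_obs()["ft_force"])
measure("3")
a=cv2.imread("pics/top3.png")[170:300,170:380];b=cv2.imread("pics/scene3.png")[150:280,230:440]
cv2.imwrite("pics/c3.png",np.vstack([cv2.resize(x,(480,297),interpolation=cv2.INTER_CUBIC) for x in(a,b)]))
```

```text
[ 508.7675361  -135.66808684  171.04475492] [ 0.60594745 -0.13778893 -0.04831311]
top blue 59 [306. 242.] all [492.6 -64.8 109.4] top 51 [493.3 -65.7 111.8] ext [20. 17. 13.]
top black 58 [263. 256.] all [458.9  53.5 109.9] top 52 [459.9  53.7 112. ] ext [19. 22.  8.]
top yel 78 [473.3 -29.2] dir [ 0.317 -0.949] deg -71.5 ext 60.0
top yel 81 [447.8  43.8] dir [ 0.345 -0.939] deg -69.8 ext 63.0
top yel 210 [422.6 169.9] dir [ 0.133 -0.991] deg -82.4 ext 152.0
top red 72 [488.7 -29. ] dir [ 0.339 -0.941] deg -70.2 ext 53.0
top red 41 [468.4  28.6] dir [ 0.348 -0.938] deg -69.7 ext 29.0
scene blue 33 [298. 177.] all [496.1 -61.7 111.6] top 29 [495.8 -62.5 113.1] ext [15. 17. 11.]
scene black 54 [298. 181.] all [495.7 -59.3  96. ] top 15 [490.7 -58.5 110.5] ext [23. 17.  9.]
scene black 99 [338. 193.] all [462.8  58.1 100.9] top 49 [460.5  56.4 111.9] ext [23. 21. 12.]
scene yel 60 [472.6 -28.1] dir [ 0.304 -0.953] deg -72.3 ext 58.0
scene yel 24 [454.7  27. ] dir [ 0.199 -0.98 ] deg -78.5 ext 22.0
scene yel 18 [439.   68.9] dir [ 0.429 -0.903] deg -64.6 ext 15.0
scene yel 227 [421.7 174.2] dir [ 0.135 -0.991] deg -82.2 ext 153.0
scene red 58 [488.5 -26.4] dir [ 0.315 -0.949] deg -71.6 ext 50.0
scene red 44 [468.5  31. ] dir [ 0.352 -0.936] deg -69.4 ext 31.0
```

View pics/c3.png

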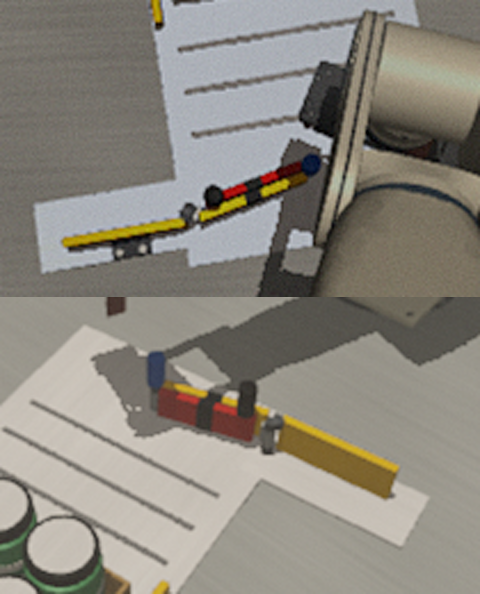

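The red leaf lies flat on the middle leaf: they are parallel at -70.6° and -70.7°, about 15 mm apart. The hand is off it and the middle leaf still stands across the lane. The first hinge comes out at about (449, 88.5), with the blue knob at (494, -64.5). Next I'll take the blue knob.

>>> apply_moves(
  increments=[
    {"gripper":100,"delta_pos":[0,2.94,-2.13],"dr":[0,0,0]},
    {"gripper":100,"delta_pos":[0,2.94,-2.13],"dr":[0,0,0]},
    {"gripper":100,"delta_pos":[0,0,0],"dr":[0,0,0]},
    {"gripper":100,"delta_pos":[2,0,0],"dr":[0,0,0]},
    {"gripper":100,"delta_pos":[2,0,0],"dr":[0,0,0]},
  ],
)

```text
t: 8.37
ee_pos: [495.1, -61.8, 131.5]
orientation: [0.334, 1.542, -0.334]
ft_force: [-0.1, -0.3, -0.4]
width: 87.5
```

>>> apply_moves(
  increments=[
    {"gripper":100,"delta_pos":[2,0,0],"dr":[0,0,0]},
    {"gripper":100,"delta_pos":[2,0,0],"dr":[0,0,0]},
    {"gripper":100,"delta_pos":[1.1,0,0],"dr":[0,0,0]},
    {"gripper":100,"delta_pos":[0,0,0],"dr":[0,0,0]},
    {"gripper":15,"delta_pos":[0,0,0],"dr":[0,0,0]},
  ],
)

```text
t: 8.78
ee_pos: [494.1, -62.5, 79.8]
orientation: [0.335, 1.546, -0.335]
ft_force: [-0.5, 0.3, 0.2]
width: 84.2
```

>>> apply_moves(
  increments=[
    {"gripper":15,"delta_pos":[0,0,0],"dr":[0,0,0]},
    {"gripper":15,"delta_pos":[0,0,0],"dr":[0,0,0]},
    {"gripper":15,"delta_pos":[0,0,0],"dr":[0,0,0]},
    {"gripper":15,"delta_pos":[0,0,0],"dr":[0,0,0]},
    {"gripper":15,"delta_pos":[0,0,0],"dr":[0,0,0]},
  ],
)

```text
t: 9.2
ee_pos: [494.9, -62.8, 80.5]
orientation: [0.336, 1.544, -0.336]
ft_force: [0.2, -0.9, -0.1]
width: 51.2
```

>>> apply_moves(
  increments=[
    {"gripper":15,"delta_pos":[0,0,0],"dr":[0,0,0]},
    {"gripper":15,"delta_pos":[0,0,0],"dr":[0,0,0]},
    {"gripper":15,"delta_pos":[0,0,0],"dr":[0,0,0]},
    {"gripper":15,"delta_pos":[0,0,0],"dr":[0,0,0]},
    {"gripper":15,"delta_pos":[0,0,0],"dr":[0,0,0]},
  ],
)

```text
t: 9.62
ee_pos: [494.5, -63.1, 80.0]
orientation: [0.335, 1.545, -0.336]
ft_force: [-0.7, -4.4, 1.2]
width: 23.0
```

Run:
```python
from h import *
o=ctrl.get_obs();c=np.array([449,88.5]);d=o["ee_pos"][:2]-c;a=np.degrees(np.arctan2(d[1],d[0]));print(o["ee_pos"],o["width"],np.hypot(*d),a,o["ft_force"])
arc(c,160,a,95,35)
```

```text
[494.49436276 -63.14789069  80.01798   ] 22.993279487817524 158.32504474628442 -73.30075730583039 [-0.66282661 -4.35602072  1.19097889]
[0.8, 1.08] [1.0, 0.89] [1.08, 0.81] [1.14, 0.71] [1.19, 0.61]  -> [553.4 -32.7  80. ]
[1.24, 0.51] [1.28, 0.41] [1.31, 0.29] [1.33, 0.19] [1.34, 0.07]  -> [593.8  20.3  80. ]
[1.34, -0.04] [1.34, -0.15] [1.31, -0.26] [1.29, -0.37] [1.26, -0.48]  -> [609.   85.2  79.9]
[1.21, -0.59] [1.15, -0.68] [1.1, -0.77] [1.02, -0.87] [0.95, -0.95]  -> [596.4 150.7  79.9]
[0.87, -1.02] [0.78, -1.1] [0.68, -1.15] [0.59, -1.21] [0.48, -1.25]  -> [558.3 205.4  79.8]
[0.37, -1.29] [0.27, -1.32] [0.15, -1.33] [0.04, -1.34] [-0.07, -1.35]  -> [501.2 239.7  79.8]
[-0.18, -1.33] [-0.3, -1.3] [-0.4, -1.29] [-0.51, -1.24] [-0.61, -1.19]  -> [435.1 247.9  79.8]
```

>>> apply_moves(
  increments=[
    {"gripper":15,"delta_pos":[0,0.8,1.08],"dr":[0,0,0]},
    {"gripper":15,"delta_pos":[0,1.0,0.89],"dr":[0,0,0]},
    {"gripper":15,"delta_pos":[0,1.08,0.81],"dr":[0,0,0]},
    {"gripper":15,"delta_pos":[0,1.14,0.71],"dr":[0,0,0]},
    {"gripper":15,"delta_pos":[0,1.19,0.61],"dr":[0,0,0]},
  ],
)

```text
t: 10.03
ee_pos: [552.1, -31.3, 79.9]
orientation: [0.337, 1.549, -0.336]
ft_force: [-6.9, 3.0, 8.2]
width: 22.9
```

>>> apply_moves(
  increments=[
    {"gripper":15,"delta_pos":[0,1.24,0.51],"dr":[0,0,0]},
    {"gripper":15,"delta_pos":[0,1.28,0.41],"dr":[0,0,0]},
    {"gripper":15,"delta_pos":[0,1.31,0.29],"dr":[0,0,0]},
    {"gripper":15,"delta_pos":[0,1.33,0.19],"dr":[0,0,0]},
    {"gripper":15,"delta_pos":[0,1.34,0.07],"dr":[0,0,0]},
  ],
)

```text
t: 10.45
ee_pos: [591.8, 21.6, 79.9]
orientation: [0.336, 1.55, -0.336]
ft_force: [-8.6, 0.9, 9.3]
width: 23.0
```

Run:
```python
from h import *
c=np.array([447.2,88.8]);s=[593.8,20.3,79.9];a=np.degrees(np.arctan2(s[1]-c[1],s[0]-c[0]));print(a)
arc(c,159.8,a,95,25,s)
```

```text
-25.044701769128014
[1.34, -0.25] [1.33, -0.15] [1.31, -0.27] [1.29, -0.37] [1.25, -0.49]  -> [607.   85.9  79.9]
[1.2, -0.58] [1.15, -0.68] [1.09, -0.78] [1.02, -0.87] [0.95, -0.94]  -> [594.3 151.2  79.9]
[0.86, -1.03] [0.77, -1.09] [0.68, -1.16] [0.58, -1.2] [0.48, -1.25]  -> [556.2 205.6  80.1]
[0.37, -1.29] [0.26, -1.31] [0.16, -1.33] [0.03, -1.34] [-0.07, -1.34]  -> [499.2 239.9  80.4]
[-0.18, -1.32] [-0.3, -1.31] [-0.4, -1.28] [-0.51, -1.23] [-0.61, -1.2]  -> [433.3 248.   80.7]
```

>>> apply_moves(
  increments=[
    {"gripper":15,"delta_pos":[0,1.34,-0.25],"dr":[0,0,0]},
    {"gripper":15,"delta_pos":[0,1.33,-0.15],"dr":[0,0,0]},
    {"gripper":15,"delta_pos":[0,1.31,-0.27],"dr":[0,0,0]},
    {"gripper":15,"delta_pos":[0,1.29,-0.37],"dr":[0,0,0]},
    {"gripper":15,"delta_pos":[0,1.25,-0.49],"dr":[0,0,0]},
  ],
)

```text
t: 10.87
ee_pos: [606.6, 87.3, 80.0]
orientation: [0.335, 1.546, -0.336]
ft_force: [-4.2, -2.8, 4.9]
width: 23.5
```

>>> apply_moves(
  increments=[
    {"gripper":15,"delta_pos":[0,1.2,-0.58],"dr":[0,0,0]},
    {"gripper":15,"delta_pos":[0,1.15,-0.68],"dr":[0,0,0]},
    {"gripper":15,"delta_pos":[0,1.09,-0.78],"dr":[0,0,0]},
    {"gripper":15,"delta_pos":[0,1.02,-0.87],"dr":[0,0,0]},
    {"gripper":15,"delta_pos":[0,0.95,-0.94],"dr":[0,0,0]},
  ],
)

```text
t: 11.28
ee_pos: [593.8, 152.5, 79.9]
orientation: [0.335, 1.545, -0.336]
ft_force: [-3.0, -3.0, 5.7]
width: 23.5
```

>>> apply_moves(
  increments=[
    {"gripper":15,"delta_pos":[0,0.86,-1.03],"dr":[0,0,0]},
    {"gripper":15,"delta_pos":[0,0.77,-1.09],"dr":[0,0,0]},
    {"gripper":15,"delta_pos":[0,0.68,-1.16],"dr":[0,0,0]},
    {"gripper":15,"delta_pos":[0,0.58,-1.2],"dr":[0,0,0]},
    {"gripper":15,"delta_pos":[0,0.48,-1.25],"dr":[0,0,0]},
  ],
)

```text
t: 11.7
ee_pos: [555.7, 206.8, 80.0]
orientation: [0.335, 1.544, -0.336]
ft_force: [-1.5, -4.3, 4.1]
width: 23.2
```

>>> apply_moves(
  increments=[
    {"gripper":15,"delta_pos":[0,0.37,-1.29],"dr":[0,0,0]},
    {"gripper":15,"delta_pos":[0,0.26,-1.31],"dr":[0,0,0]},
    {"gripper":15,"delta_pos":[0,0.16,-1.33],"dr":[0,0,0]},
    {"gripper":15,"delta_pos":[0,0.03,-1.34],"dr":[0,0,0]},
    {"gripper":15,"delta_pos":[0,-0.07,-1.34],"dr":[0,0,0]},
  ],
)

```text
t: 12.12
ee_pos: [498.7, 241.0, 80.0]
orientation: [0.336, 1.544, -0.335]
ft_force: [1.6, -4.5, 2.4]
width: 23.4
```

>>> apply_moves(
  increments=[
    {"gripper":15,"delta_pos":[0,-0.18,-1.32],"dr":[0,0,0]},
    {"gripper":15,"delta_pos":[0,-0.3,-1.31],"dr":[0,0,0]},
    {"gripper":15,"delta_pos":[0,-0.4,-1.28],"dr":[0,0,0]},
    {"gripper":15,"delta_pos":[0,0,0],"dr":[0,0,0]},
    {"gripper":15,"delta_pos":[0,0,0],"dr":[0,0,0]},
  ],
)

```text
t: 12.53
ee_pos: [458.4, 249.1, 80.0]
orientation: [0.336, 1.546, -0.335]
ft_force: [-2.9, 2.1, 0.7]
width: 23.3
```

>>> apply_moves(
  increments=[
    {"gripper":15,"delta_pos":[0,-0.42,-0.9],"dr":[0,0,0]},
    {"gripper":15,"delta_pos":[0,-0.46,-0.87],"dr":[0,0,0]},
    {"gripper":15,"delta_pos":[0,0,0],"dr":[0,0,0]},
    {"gripper":15,"delta_pos":[0,0,0],"dr":[0,0,0]},
    {"gripper":15,"delta_pos":[0,0,0],"dr":[0,0,0]},
  ],
)

```text
t: 12.95
ee_pos: [439.8, 249.2, 80.1]
orientation: [0.338, 1.545, -0.335]
ft_force: [-4.1, 8.9, -0.5]
width: 23.1
```

>>> apply_moves(
  increments=[
    {"gripper":15,"delta_pos":[0,-0.15,-0.26],"dr":[0,0,0]},
    {"gripper":15,"delta_pos":[0,-0.15,-0.26],"dr":[0,0,0]},
    {"gripper":15,"delta_pos":[0,0,0],"dr":[0,0,0]},
    {"gripper":15,"delta_pos":[0,0,0],"dr":[0,0,0]},
    {"gripper":15,"delta_pos":[0,0,0],"dr":[0,0,0]},
  ],
)

```text
t: 13.37
ee_pos: [434.8, 248.9, 80.1]
orientation: [0.339, 1.543, -0.334]
ft_force: [-0.7, 8.6, -3.2]
width: 23.1
```

>>> apply_moves(
  increments=[
    {"gripper":15,"delta_pos":[0,-0.03,-0.32],"dr":[0,0,0]},
    {"gripper":15,"delta_pos":[0,0,0],"dr":[0,0,0]},
    {"gripper":15,"delta_pos":[0,0,0],"dr":[0,0,0]},
    {"gripper":15,"delta_pos":[0,0,0],"dr":[0,0,0]},
    {"gripper":15,"delta_pos":[0,0,0],"dr":[0,0,0]},
  ],
)

```text
t: 13.78
ee_pos: [432.4, 249.0, 80.1]
orientation: [0.338, 1.542, -0.334]
ft_force: [3.5, 3.3, -3.2]
width: 23.2
```

>>> apply_moves(
  increments=[
    {"gripper":15,"delta_pos":[0,-0.1,-0.28],"dr":[0,0,0]},
    {"gripper":15,"delta_pos":[0,0,0],"dr":[0,0,0]},
    {"gripper":15,"delta_pos":[0,0,0],"dr":[0,0,0]},
    {"gripper":15,"delta_pos":[0,0,0],"dr":[0,0,0]},
    {"gripper":15,"delta_pos":[0,0,0],"dr":[0,0,0]},
  ],
)

```text
t: 14.2
ee_pos: [432.0, 249.2, 80.2]
orientation: [0.338, 1.538, -0.332]
ft_force: [13.8, -0.9, -11.1]
width: 23.3
```

Run:
```python
from m import *
measure("4")
b=cv2.imread("pics/scene4.png")[130:290,270:470];cv2.imwrite("pics/c4.png",cv2.resize(b,None,fx=3.5,fy=3.5,interpolation=cv2.INTER_CUBIC))
```

```text
top black 52 [239. 263.] all [441.5 120.4 108. ] top 43 [442.5 121.2 111.3] ext [19. 22.  7.]
top yel 75 [458.2 130.4] dir [ 0.155 -0.988] deg -81.1 ext 62.0
top yel 47 [449.8 196.7] dir [ 0.002 -1.   ] deg -89.9 ext 40.0
top yel 121 [426.7 138.6] dir [ 0.129 -0.992] deg -82.6 ext 91.0
top red 38 [439.5 150.6] dir [ 0.126 -0.992] deg -82.8 ext 27.0
scene blue 69 [401. 222.] all [439.2 248.   99.9] top 33 [437.  246.  111.9] ext [18. 14. 12.]
scene black 106 [361. 202.] all [446.9 125.7  99.5] top 45 [444.8 124.6 112.3] ext [20. 20. 12.]
scene black 44 [400. 216.] all [429.4 236.6 110.5] top 35 [427.8 236.6 113.4] ext [25. 23. 14.]
scene black 46 [407. 224.] all [440.  263.1 108.4] top 33 [439.6 264.6 112.7] ext [23. 17. 14.]
scene yel 130 [421.  179.9] dir [ 0.121 -0.993] deg -83.1 ext 100.0
scene yel 95 [457.5 130. ] dir [ 0.137 -0.991] deg -82.1 ext 61.0
scene yel 104 [446.7 211.1] dir [ 0.112 -0.994] deg -83.5 ext 63.0
scene red 34 [440.7 148.9] dir [ 0.07  -0.998] deg -86.0 ext 32.0
scene red 58 [432.4 208.2] dir [ 0.147 -0.989] deg -81.5 ext 48.0
```

View pics/c4.png

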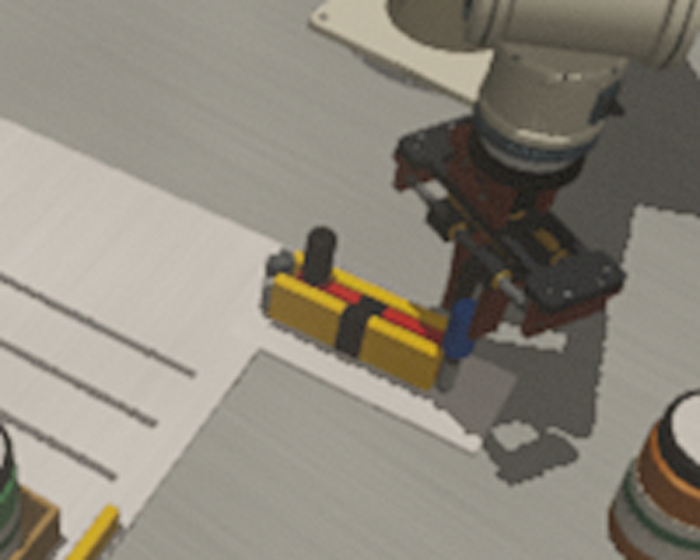

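The pair stands home, with yellow, red and yellow parallel at about 82–83°. The last push met about 14 N and moved only 0.4 mm, which is the stop. Now I'll release and rise clear.

>>> apply_moves(
  increments=[
    {"gripper":70,"delta_pos":[0,0,0],"dr":[0,0,0]},
    {"gripper":70,"delta_pos":[0,0,0],"dr":[0,0,0]},
    {"gripper":70,"delta_pos":[0,0,0],"dr":[0,0,0]},
    {"gripper":70,"delta_pos":[0,0,0],"dr":[0,0,0]},
    {"gripper":70,"delta_pos":[0,0,0],"dr":[0,0,0]},
  ],
)

```text
t: 14.72
ee_pos: [427.7, 248.3, 79.9]
orientation: [0.335, 1.545, -0.336]
ft_force: [0.7, 0.6, -0.1]
width: 52.8
```

>>> apply_moves(
  increments=[
    {"gripper":70,"delta_pos":[-1,0,0],"dr":[0,0,0]},
    {"gripper":70,"delta_pos":[-2.5,0,0],"dr":[0,0,0]},
    {"gripper":70,"delta_pos":[-3,0,0],"dr":[0,0,0]},
    {"gripper":70,"delta_pos":[-3,0,0],"dr":[0,0,0]},
    {"gripper":70,"delta_pos":[-2.5,0,0],"dr":[0,0,0]},
  ],
)

```text
t: 15.13
ee_pos: [428.2, 248.6, 202.6]
orientation: [0.336, 1.544, -0.335]
ft_force: [0.7, 1.0, 0.2]
width: 61.8
```

>>> apply_moves(
  increments=[
    {"gripper":70,"delta_pos":[0,3,-2],"dr":[0,0,0]},
    {"gripper":70,"delta_pos":[0,3,-2],"dr":[0,0,0]},
    {"gripper":70,"delta_pos":[0,3,-2],"dr":[0,0,0]},
    {"gripper":70,"delta_pos":[0,3,-2],"dr":[0,0,0]},
    {"gripper":70,"delta_pos":[0,3,-2],"dr":[0,0,0]},
  ],
)

```text
t: 15.55
ee_pos: [398.8, 428.0, 201.0]
orientation: [0.336, 1.544, -0.335]
ft_force: [0.5, -0.4, -0.2]
width: 61.7
```

Run:
```python
from m import *
measure("5")
o=ctrl.get_obs();print(o["ee_pos"],o["ft_force"])
a=[cv2.imread(f"pics/{n}{k}.png") for n in("top",) for k in(1,5)]
d=cv2.absdiff(*a).max(2); print("diff tray",d[90:165,235:350].mean(),"tape",d[185:228,380:425].mean(),"jar",d[250:290,105:155].mean(),"ref",d[300:380,380:450].mean())
cv2.imwrite("pics/c5.png",cv2.resize(a[1],(700,525)))
```

```text
top blue 72 [194. 267.] all [434.4 243.6 107.9] top 59 [435.  245.2 111.2] ext [22. 23. 10.]
top black 53 [239. 263.] all [441.2 120.4 108. ] top 45 [442.  121.3 111.5] ext [20. 22.  9.]
top yel 73 [458.3 131.1] dir [ 0.155 -0.988] deg -81.1 ext 62.0
top yel 87 [447.4 208.6] dir [ 0.123 -0.992] deg -83.0 ext 62.0
top yel 204 [422.5 170.4] dir [ 0.128 -0.992] deg -82.6 ext 152.0
top red 40 [439.9 151.1] dir [0.013 1.   ] deg 89.2 ext 26.0
top red 77 [431.8 209.1] dir [ 0.13  -0.992] deg -82.5 ext 52.0
scene blue 99 [402. 222.] all [438.5 249.7 100.7] top 47 [436.1 249.1 112. ] ext [18. 20. 11.]
scene black 104 [361. 202.] all [447.  125.9 100.1] top 47 [444.9 124.5 111.6] ext [20. 20. 11.]
scene yel 133 [420.6 180.2] dir [ 0.113 -0.994] deg -83.5 ext 101.0
scene yel 97 [457.4 129.7] dir [ 0.142 -0.99 ] deg -81.8 ext 64.0
scene yel 102 [446.6 210.5] dir [ 0.123 -0.992] deg -83.0 ext 63.0
scene red 32 [440.4 149.9] dir [ 0.19  -0.982] deg -79.0 ext 31.0
scene red 62 [431.9 208.9] dir [ 0.099 -0.995] deg -84.3 ext 49.0
[398.66475772 430.91821053 200.9550404 ] [ 0.09694847 -0.60504668 -0.25819436]
diff tray 6.583420289855073 tape 6.290956072351421 jar 20.2395 ref 6.276607142857143
```

View pics/c5.png

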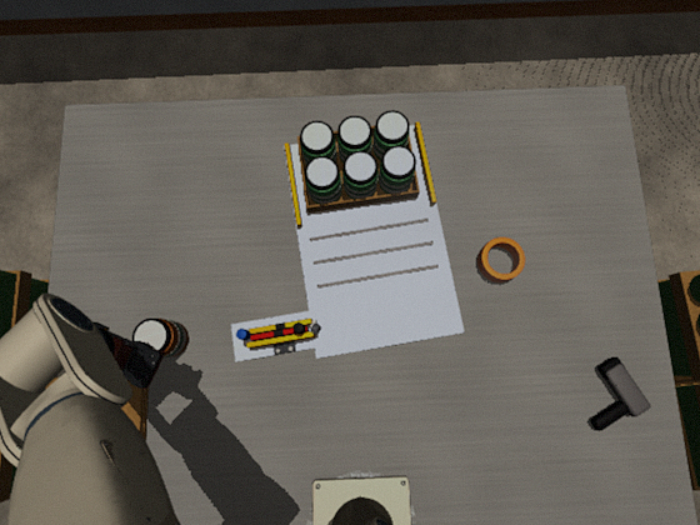

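The gate is folded home and stayed there after release. Tray and tape are unchanged, and the jar lid is at the same pixel, (122,269). The hand is touching nothing, so I'll hand in.

```bash
python3 -c "
from workcell import ctrl
print(ctrl.close_job())"
```

```text
the job is handed in; nothing more can be done
None
```

The gate is folded out of the lane mouth in the order you asked, and the job is handed in at about 15.6 s of the 58 s allowed.

- **Red end leaf:** I took it by the black knob and folded it until the stop resisted with about 9 N, then let go. The camera showed it parallel to the middle leaf (-70.6° against -70.7°). The fold also turned the middle leaf back about 3° towards straight across, so it still stood across the lane.
- **Folded pair:** I took it by the blue knob and swung it until the stop resisted with about 14 N and the knob stopped moving, then released and rose clear. The largest wrist force I read at any point was about 18 N.
- **Last check:** After release the fixed leaf measured -82.5° and the red and middle leaves about -82.0°, so they agree within the camera's accuracy.
- **Bystanders:** The image areas around the tray and the tape roll are unchanged apart from noise. The area around the single jar differed (20 against about 6 elsewhere). I put that down to the arm and its shadow being in view, because its lid is at the same pixel as at the start.
- **Disagreement:** My first estimate of the first hinge was about 2 mm off and loaded the swing with 7–9 N sideways. I corrected the path partway through the swing.

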